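Hold a bench mirror up to the inspection camera

TASK

Lift the square-framed mirror out of its post holder, without touching its glass and without disturbing the other optics, the loose cap or the inspection camera. Hold it up in front of the camera so that the glass faces the lens squarely, centred on the lens axis and 12 cm in front of the lens rim, with its post downwards and the frame's sides parallel to the camera's sides (it leans back as far as the camera looks down). Finish while still holding the mirror there in the air, motionless: do not put it down or let go.

Things in the scene. Friction and masses are not known exactly. Their poses are not given: they have to be found in the camera images.
- mirror: Mirror, about 0.2 kg: black square frame 50 x 50 x 14 mm on a steel post (12.7 mm diameter, 80 mm long). Origin: centre of the post's foot; z up the post, x the way the glass faces, y across the frame (side edges at y = +-25 mm, to be gripped from above). Frame centre 105 mm up, frame from 80 to 130 mm up. Glass on the front (+x); two 13 mm knobs behind, out to x = -30 mm, within y = +-23 mm.
- mirror_glass: The mirror's glass, a disc of 30 mm diameter 2.5 mm proud of the frame's front face; part of the mirror (origin and axes of mirror). Not to be touched.
- glass_centre (a point): Centre of the glass's front surface: 9.5 mm in front (+x) of the post's axis and 105 mm above the foot; axes as mirror.
- holder_mirror: Fixed holder in which the mirror's post stands loosely: aluminium foot 50 x 75 x 10 mm, dark tube 28 mm outside, 15 mm bore. Origin under its centre on the bench, z up. The post's foot rests 14 mm above the bench, the tube's mouth is 64 mm up, so the post is 50 mm deep. Two such holders more carry the iris and the beam stop; the three stand in any order.
- iris: Bystander: black round ring of 50 mm diameter with a 24 mm hole, 12 mm thick, on the same kind of post in its own holder. Origin at the post's foot, z up; ring centre 105 mm up, its top 130 mm up.
- beam_stop: Bystander: narrow bare aluminium plate 36 x 60 mm, 6 mm thick, with a dark stub 22 mm in diameter, 28 mm long, on its front (+x), on the same kind of post in its own holder. Origin at the post's foot, z up; plate top 138 mm up.
- iris_lever (a point): Tip of the iris's small steel lever, which stands out 9 mm beyond the ring at +y, 114 mm above the post's foot; axes as iris.
- stop_tip (a point): Front end of the beam stop's stub, 31 mm in front (+x) of the post's axis, 105 mm above its foot; axes as beam_stop.
- cap: Bystander: loose black stepped cap, 32 mm diameter, 26 mm high, standing on the bench. Origin under its centre.
- camera_stand: Fixed stand of the inspection camera, on the robot's left: 100 mm round dark foot and a steel pole 330 mm high, 70 mm behind the camera's hinge. Origin on the bench, under the camera's hinge axis, which is 300 mm above the bench. At yaw 0 the camera looks to -x.
- camera_head: The camera: box 55 x 52 x 50 mm with a round lens 44 mm in diameter, tilted to look downwards by 10 to 30 degrees on a stiff hinge. Origin on the hinge. It looks along its own -x axis; y across it, z its own up. A mirror presented correctly has the same orientation as this body (mirror x, y, z parallel to camera x, y, z, same sense).
- lens_rim (a point): Centre of the lens's front rim, 60 mm in front of (-x) the camera head's origin; axes as camera_head.
- view_point (a point): The point on the lens axis 120 mm in front of the lens rim (180 mm from the camera head's origin along its -x), in empty air about 210 to 265 mm above the bench; axes as camera_head. The glass's centre is to be held here.
Things that resemble listed ones, but are neither listed nor needed, are in the scene too. Leave any purple or red look-alike of the holder_mirror alone. What is shaped like the mirror but orange or red is not meant.

How it is judged (in metres and radians):
On the way:
1. the mirror is out of its holder, its post's foot clear above the holder's mouth, in the gripper (z of mirror in the frame of holder_mirror above 0.068 m and contact force between the fingers and mirror above 1 N), for 0.2 s.
At the end, for the whole second after the job is handed in: The gripper still holds the mirror, motionless (under 20 mm/s), foot over 80 mm above the bench, touching nothing else; glass centre within 15 mm of the point 120 mm before the lens rim on its axis; glass facing the lens, x and y axes within 0.15 rad of the camera's, post down (distance between glass_centre and view_point below 0.015 m and angle between the x axis of mirror and the x axis of camera_head, either way round below 0.15 rad and angle between the y axis of mirror and the y axis of camera_head, either way round below 0.15 rad and x of lens_rim in the frame of mirror above 0.08 m and angle between mirror's own z axis and vertical below 0.9 rad and height (world z) of mirror above 0.08 m and contact force between the fingers and mirror above 1 N and contact force between mirror and camera_stand below 0.2 N and contact force between mirror and holder_mirror below 0.2 N and linear speed of mirror below 0.02 m/s and angular speed of mirror below 0.15 rad/s); the arm keeps its last pose, push and grip.
It fails at once if the gripper touches the glass (contact force between any of the arm, the fingers and mirror_glass above 0.5 N).
It fails at once if the iris or beam stop is knocked or turned (lever or stub moved over 10 mm), or the cap moved over 20 mm (distance of any of iris_lever, stop_tip from where it was at the start of the episode above 0.01 m or distance of cap from where it was at the start of the episode above 0.02 m).
It fails at once if the camera is knocked (lens moved over 6 mm) (distance of lens_rim from where it was at the start of the episode above 0.006 m).
It also fails if it takes over 35 s, if anything falls off the work surface, if the arm or the gripper's body presses on something with over 40 N, if the wrist force passes 120 N, or if a joint passes its speed limit or range.

ROBOT

A 6-joint arm with a two-finger parallel gripper is mounted at the origin on the work surface. World frame = base frame: x ahead of the robot, y to its left, z up, the work surface at z = 0. Lengths are in mm, angles in rad, forces in N, time in s.
With the tool pointing down it reaches from about 300 to 850 mm from the base axis. Payload 5.4 kg.
Tool frame: the origin (TCP) lies midway between the tips of the shut fingers; the grasp point (between the pads) lies 19 mm behind it; x points along the fingers, y is the direction in which the jaws open and shut, and the axes are right-handed (so a half turn about x gives the same grasp; the last joint's range is limited). The gripper opens to 85 mm and grips with 20 to 120 N. Pads are 22 mm wide; open, the fingers measure 114 mm over their backs; the gripper's body (76 mm by 85 mm) begins 54 mm behind the grasp point. The pads swing forward as they close: fully open they stand 13 mm farther back than shut.
Start: joints at [1.076, 0.158, 1.597, -0, 1.386, -0.21], TCP at [161.565, 551.818, 231.299] pointing down, gripper open.
Joint ranges: [-2.91, 2.91], [-0.94, 2.29], [0.18, 2.7], [-1.29, 4.43], [0.17, 2.64], [-3, 3]. Speed limits (rad/s): [2.57, 2.57, 3.14, 3.14, 3.14, 3.14].

INTERFACE

Orientations are given as a unit quaternion [x, y, z, w].
In Python, from rig import env, viewer, order gives the robot as it stands.
- The arm moves only by the shell command python3 -m inch 'ROWS' [OPENING] [FORCE]. ROWS is JSON, a list of rows, each a list of 2 entries, a list of its own where there are three numbers: the shift along the world's x, y, z in mm, then the turn about the world's z in degrees. A call has 1 to 8 rows; each row is the pose to reach, as a shift and turn from the pose measured when the call began; what a row does not reach only later rows make up. A row lasts 1/10 s, in which the tool goes at most 50 mm and 8.59 degrees, less where a joint would pass 70% of its speed; a pose out of reach is approached as far as the arm can. A call with a gripper value outside its range is refused whole. OPENING is the opening, from 0 (shut) to 1 (fully open), set as the call begins (- or left out, the last holds). The fingers move at their own pace and stop on an object; FORCE is the grip in N (left out, the last holds). Time passes only in rows, so rows that repeat a pose let the fingers close. It gives the time, the measured TCP pose, the force and the opening at its end, in the units of the state.
- env.get_state(): the state, without advancing time (a new reading comes with each control period).
- viewer.snapshot(name): name is "scene" or "top" or "wrist"; returns a dict with "pixels" (420x560x3 uint8, blue, green, red), "intrinsics" (3x3 intrinsics, pixels), "R" (3x3) and "t" (3): a world point X has camera coordinates R X + t. Camera axes: x right, y down, z forward; pixel columns grow to the right and rows downward; lengths in mm; the calibration is good to about 2 mm. A picture is of the moment at which its call begins. There is no depth.
- order.finish_job(): hands the job in, once; it reports no verdict.
The state is a dict: "clock": time; "qpos": joint angles; "joint_vel": joint speeds; "effort": joint torques, N m; "position": TCP position; "orientation": TCP orientation; "wrist_force": force on the tool from outside, world axes, zero at the start; "torque": the same for the moment, N m; "width": finger opening in mm.
Only numpy, scipy, OpenCV 4.12 (cv2) and the standard library are available. Lean on these libraries where they do the work, as an engineer would, in place of code of your own. Each camera call takes 0.05 s, during which the arm holds its last target. There are 200 camera calls.

## Working session

There is one attempt and no reset: what is moved stays moved. The work goes in short steps, Python scripts to look and compute and a shell command to move; the robot and the scene stay as the last step left them, time stands still between calls to the robot, and variables do not carry over. Pictures are saved under pics/ and viewed, about 8 in all and at most 12, crops included, and the job is handed in when it is done.

```bash
ls; mkdir -p pics; cat > h.py <<'E'
import numpy as np, cv2, json
from rig import env, viewer, order
from scipy.spatial.transform import Rotation as Ro
def snap(n,f):
    s=viewer.snapshot(n); cv2.imwrite(f'pics/{f}.png',s['pixels'])
    np.savez(f'pics/{f}.npz',K=s['intrinsics'],R=s['R'],t=s['t']); return s
def cam(f):
    d=np.load(f'pics/{f}.npz'); return d['K'],d['R'],d['t']
def ray(f,u,v):
    K,R,t=cam(f); d=R.T@np.linalg.solve(np.array(K),[u,v,1.]); return -R.T@t, d/np.linalg.norm(d)
def plane(f,u,v,z):
    c,d=ray(f,u,v); return c+d*(z-c[2])/d[2]
def tri(*obs):
    A=np.zeros((3,3));b=np.zeros(3);L=[]
    for f,u,v in obs:
        c,d=ray(f,u,v);P=np.eye(3)-np.outer(d,d);A+=P;b+=P@c;L.append((P,c))
    X=np.linalg.solve(A,b); return X,[round(float(np.linalg.norm(P@(X-c))),1) for P,c in L]
def proj(f,X):
    K,R,t=cam(f); p=np.array(K)@(R@np.array(X,float)+t); return p[:2]/p[2]
E
python3 - <<'E'
from h import *
print(env.get_state())
for n in("scene","top","wrist"):
    s=snap(n,n+"0"); K,R,t=cam(n+"0"); print(n,K[0,0],-R.T@t,R[2])
a=[cv2.imread(f'pics/{n}0.png') for n in("scene","top")]
cv2.imwrite('pics/a.png',cv2.resize(np.vstack(a),None,fx=.71,fy=.71))
E
```

```text
pics
{'clock': 0.0, 'qpos': array([ 1.07590338e+00,  1.59090468e-01,  1.59827099e+00, -5.65179823e-06,
        1.38620477e+00, -2.10100357e-01]), 'joint_vel': array([ 1.19705537e-05, -5.15460885e-05,  1.78050965e-04,  2.01133330e-04,
        9.40883797e-04,  3.52841248e-04]), 'effort': array([ 1.37427987e-04, -3.96012068e+01, -3.31427228e+01, -1.89198258e-04,
        8.49033619e-03,  1.68646682e-05]), 'position': array([161.27182167, 551.27398826, 230.27423472]), 'orientation': array([ 0.09969351,  0.70018875, -0.10100458,  0.69971065]), 'wrist_force': array([-0.06725046,  0.09823939, -0.69659019]), 'torque': array([ 0.04198829, -0.03688119,  0.03338007]), 'width': 85.48123407758507}
scene 416.4116272935583 [1089.75705512  205.23138435  963.01351314] [-0.58721284 -0.17033093 -0.79130807]
top 395.0815911530737 [ 346.18440572   74.1033626  1262.12513343] [ 0.15077609 -0.01240208 -0.98849014]
wrist 322.7637202114942 [ 93.49726528 571.280611   373.51955999] [ 0.26566654 -0.07936567 -0.96079258]
```

View pics/scene0.png

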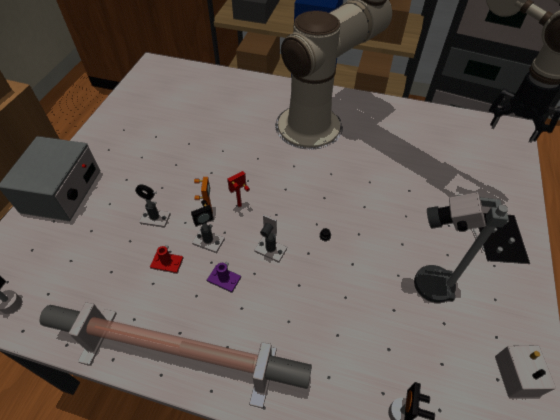

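View pics/top0.png

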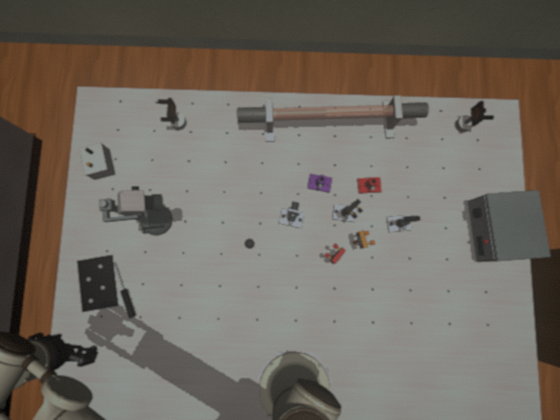

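```bash
python3 - <<'E'
from h import *
a=cv2.imread('pics/scene0.png')[165:275,125:285]; b=cv2.imread('pics/top0.png')[165:275,270:430]
c=cv2.imread('pics/scene0.png')[180:305,400:530]; d=cv2.imread('pics/top0.png')[175:245,90:190]
r=lambda x:cv2.resize(x,(400,300) if x.shape[1]!=160 else (400,275),interpolation=cv2.INTER_CUBIC)
cv2.imwrite('pics/b.png',np.vstack([np.hstack([r(a),r(b)]),np.hstack([r(c),r(d)])]))
for f,u,v in [("scene0",207,241),("top0",346,213),("scene0",436,284),("top0",156,221)]: print(plane(f,u,v,10))
E
```

```text
[ 544.35660788 -152.85105542   10.        ]
[ 537.63125749 -154.13160247   10.        ]
[502.57369709 454.06072862  10.        ]
[496.86108001 451.37588603  10.        ]
```

View pics/b.png

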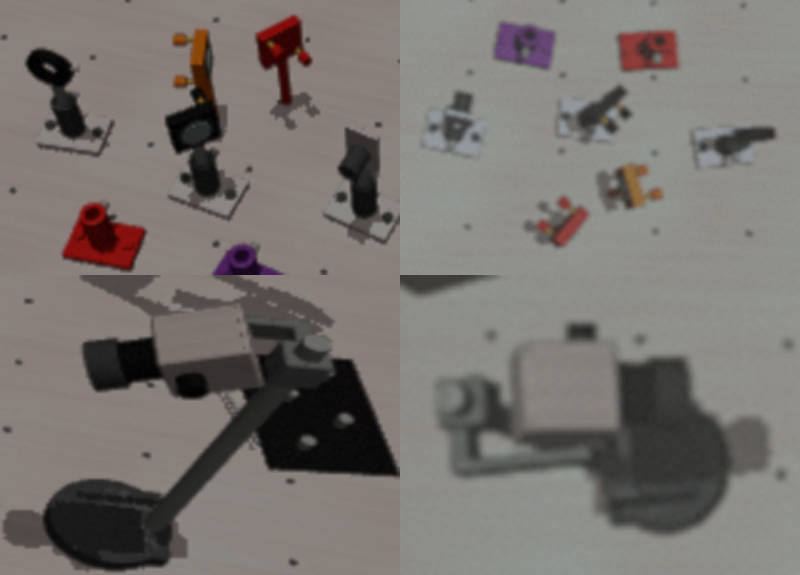

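```bash
python3 -m inch '[[[0,0,50],0],[[30,-20,100],0],[[65,-45,145],0],[[105,-70,170],0],[[145,-95,190],0],[[185,-120,205],0],[[225,-140,220],0],[[240,-150,220],0]]' && python3 -m inch '[[[0,0,0],0],[[0,0,0],0]]' && python3 - <<'E'
from h import *
snap("wrist","w1")
E
python3 -m inch '[[[0,-40,0],0],[[0,-80,0],0],[[0,-120,0],0],[[0,-120,0],0],[[0,-120,0],0]]' && python3 - <<'E'
from h import *
snap("wrist","w2")
cv2.imwrite('pics/c.png',np.hstack([cv2.imread('pics/w1.png')[:,:400],cv2.imread('pics/w2.png')[:,:400]]))
for w in("w1","w2"):print(proj(w,[500,450,300]))
E
```

```text
clock: 0.95
position: [403.4, 400.1, 452.1]
orientation: [0.101, 0.699, -0.101, 0.7]
wrist_force: [0.2, 0.4, -0.5]
width: 85.3
clock: 1.15
position: [403.9, 399.7, 451.7]
orientation: [0.101, 0.7, -0.101, 0.7]
wrist_force: [-0.0, 0.9, -0.5]
width: 85.1
clock: 1.7
position: [401.9, 280.9, 451.5]
orientation: [0.101, 0.7, -0.1, 0.7]
wrist_force: [-0.6, -0.1, -1.3]
width: 85.1
[354.02447961 269.10241628]
[472.96475059 240.07628608]
```

View pics/c.png

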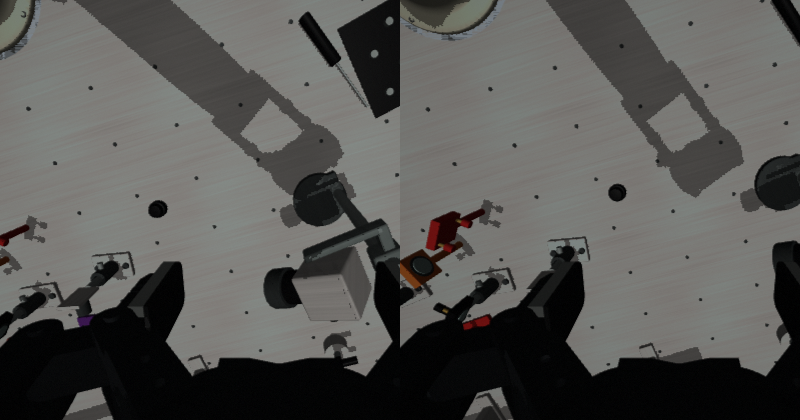

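```bash
python3 - <<'E'
from h import *
r=lambda f,y,x:cv2.resize(cv2.convertScaleAbs(cv2.imread(f'pics/{f}.png')[y:y+100,x:x+133],alpha=1.6,beta=15),(532,400),interpolation=cv2.INTER_CUBIC)
r2=lambda f,y,x:cv2.resize(cv2.convertScaleAbs(cv2.imread(f'pics/{f}.png')[y:y+75,x:x+100],alpha=1.6,beta=15),(400,300),interpolation=cv2.INTER_CUBIC)
# tiles all at 4x
cv2.imwrite('pics/d.png',np.vstack([np.hstack([r2("w1",245,260),r2("w2",220,380)]),np.hstack([r2("scene0",180,420),r2("top0",175,90)])]))
E
```

```text
(no output)
```

View pics/d.png

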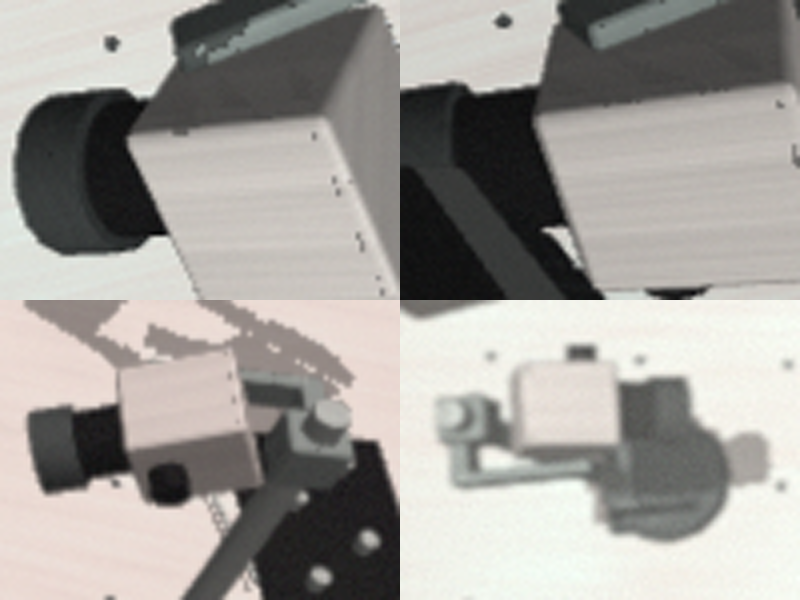

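```bash
python3 - <<'E'
from h import *
FL,_=tri(("w1",293,278.75),("w2",414,248.75),("scene0",449.5,197),("top0",143.75,211.75));print("FL",FL,_)
RL,_=tri(("w1",341.25,274.5),("w2",478.25,241.25),("scene0",478.25,192.5),("top0",118.75,210));print("RL",RL,_)
FR,_=tri(("w2",429,292.5),("scene0",452,216.25),("top0",143.75,191.25));print("FR",FR,_)
RR,_=tri(("scene0",481.75,212.5),("top0",120.75,190.5));print("RR",RR,_)
L,_=tri(("w1",270.5,288),("scene0",428.75,218));print("lens",L,_)
x=(RL-FL);y=(FR-FL);print("lens len 55, 52:",np.linalg.norm(x),np.linalg.norm(y))
xd=x/np.linalg.norm(x)
n=np.cross(x,y);print("order",n/np.linalg.norm(n),"x",xd,"pitch",np.degrees(np.arcsin(xd[2])),"yaw",np.degrees(np.arctan2(xd[1],xd[0])), "yaw from y",np.degrees(np.arctan2(y[1],y[0]))+90)
# lens relative to top face
m=(FL+FR)/2; print("front edge mid",m,"lens-m",L-m)
E
```

```text
FL [483.7783492  389.52152659 315.36686664] [0.9, 1.5, 0.6, 2.1]
RL [480.2075684  435.9787001  340.42200959] [2.1, 2.1, 0.3, 4.3]
FR [533.05821349 394.6481948  315.87318506] [0.9, 1.2, 1.2]
RR [528.09940243 441.63820315 338.29959234] [1.0, 1.0]
lens [512.60893687 360.40587578 271.76691854] [2.6, 2.6]
lens len 55, 52: 52.90349359934393 49.54840168569782
order [-0.04004532  0.47191649 -0.88073333] x [-0.06749612  0.87814944  0.47360091] pitch 28.26829474993596 yaw 94.3952136444922 yaw from y 95.93921311055638
front edge mid [508.41828135 392.0848607  315.62002585] lens-m [  4.19065552 -31.67898491 -43.85310731]
```

```bash
python3 -m inch '[[[15,-35,0],8],[[35,-75,0],16],[[55,-115,0],24],[[75,-155,0],32],[[95,-195,0],40],[[115,-235,0],48],[[135,-275,-10],54],[[155,-310,-30],54]]' && python3 -m inch '[[[15,-30,-30],0],[[30,-60,-60],0],[[40,-80,-90],0],[[40,-80,-90],0],[[40,-80,-90],0]]' && python3 - <<'E'
from h import *
s=snap("wrist","w3"); st=env.get_state(); print(st['position'],st['qpos'])
print(proj("w3",[540,-154,119]))
E
python3 -m inch '[[[40,-20,0],0],[[70,-35,0],0],[[70,-35,0],0],[[70,-35,0],0]]' && python3 - <<'E'
from h import *
snap("wrist","w4");print(proj("w4",[540,-154,119]))
cv2.imwrite('pics/e.png',cv2.convertScaleAbs(np.hstack([cv2.imread('pics/w3.png')[:330,80:480],cv2.imread('pics/w4.png')[:330,80:480]]),alpha=1.6,beta=10))
E
```

```text
clock: 2.55
position: [558.8, -29.3, 422.3]
orientation: [-0.231, 0.668, 0.23, 0.669]
wrist_force: [0.6, 0.7, 1.5]
width: 85.5
clock: 3.05
position: [599.0, -107.7, 331.5]
orientation: [-0.23, 0.668, 0.231, 0.669]
wrist_force: [-0.1, 0.1, 1.2]
width: 85.4
[ 599.42191268 -107.59035549  333.34888366] [-3.76322261e-01  1.98101064e-01  1.35288928e+00  1.07299003e-03
  1.58679763e+00 -2.61193960e+00]
[278.37931157 110.80787523]
clock: 3.5
position: [670.2, -141.3, 334.9]
orientation: [-0.232, 0.666, 0.23, 0.67]
wrist_force: [-0.1, -0.0, 0.5]
width: 85.3
[347.75598294  74.49640216]
```

View pics/e.png

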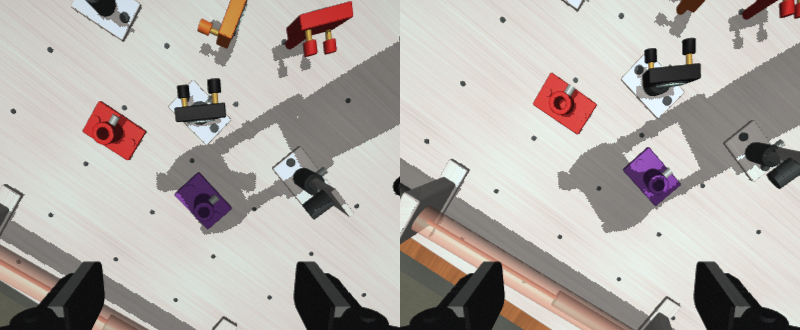

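```bash
python3 - <<'E'
from h import *
r=lambda f,y,x:cv2.resize(cv2.convertScaleAbs(cv2.imread(f'pics/{f}.png')[y:y+80,x:x+80],alpha=2.5,beta=40),(400,400),interpolation=cv2.INTER_CUBIC)
cv2.imwrite('pics/f.png',np.hstack([r("w3",70,240),r("w4",40,295)]))
E
```

```text
(no output)
```

View pics/f.png

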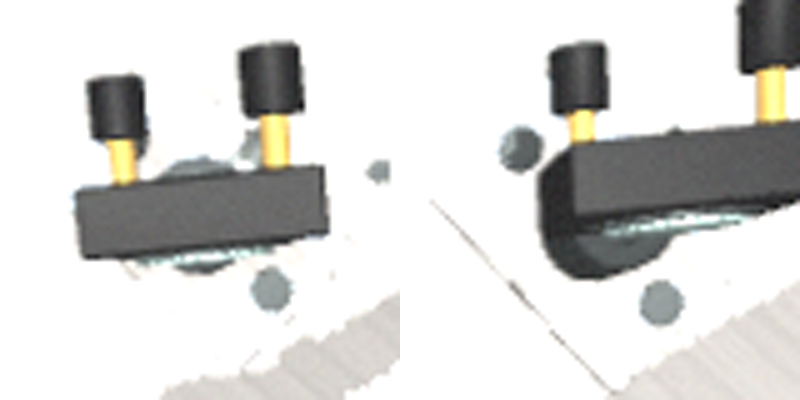

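```bash
python3 - <<'E'
from h import *
P=[plane("w3",240+u/5,70+v/5,144) for u,v in((82,190),(322,166),(326,234),(84,258))]
for p in P: print(p)
print([np.linalg.norm(P[i]-P[(i+1)%4]) for i in range(4)])
for u3,v3,u4,v4 in((82,190,175,146),(84,258,175,214)):
    print(tri(("w3",240+u3/5,70+v3/5),("w4",295+u4/5,40+v4/5)))
e=(P[0]+P[3]-P[1]-P[2])/2; print("centre",np.mean(P,0),"y axis ang",np.degrees(np.arctan2(e[1],e[0])))
st=env.get_state(); y=Ro.from_quat(st['orientation']).as_matrix(); print(st['position'],"jaw",np.degrees(np.arctan2(y[1,1],y[0,1])),y[:,0])
# holder/purple/stop clearances
print("stop",plane("w3",380,170,150),"purple",plane("w3",286,190,64))
E
```

```text
[ 551.38705234 -172.36250599  144.        ]
[ 519.0203225  -138.22424709  144.        ]
[ 528.39551412 -129.53247969  144.        ]
[ 561.41019709 -164.33610358  144.        ]
[np.float64(47.04280944606123), np.float64(12.784406062079189), np.float64(47.97146576782307), np.float64(12.840816416514375)]
(array([ 551.48184658, -172.53363451,  140.80607729]), [0.0, 0.0])
(array([ 561.34778424, -164.50619127,  143.76592231]), [0.2, 0.2])
centre [ 540.05327151 -151.11383409  144.        ] y axis ang -46.518367642564286
[ 669.83472984 -141.18545071  335.44179394] jaw 128.19312567890526 [ 0.00652008 -0.0011087  -0.99997813]
stop [522.08655543 -37.46590111 150.        ] purple [611.18806478 -85.78197756  64.        ]
```

```bash
python3 - <<'E'
from h import *
for f in("w3","w4"):
    im=cv2.imread(f'pics/{f}.png'); hsv=cv2.cvtColor(im,cv2.COLOR_BGR2HSV)
    m=cv2.inRange(hsv,(8,120,60),(20,255,255)); m[60:]=0 if f=="w3" else m[60:]
    v,u=np.nonzero(m); 
    for z in(60,125):
        d=[np.linalg.norm(plane(f,a,b,z)[:2]-[500,-109]) for a,b in zip(u[::5],v[::5])]
        i=int(np.argmin(d)); print(f,len(u),z,d[i],plane(f,u[::5][i],v[::5][i],z))
    print(f,proj(f,[500,-109,100]),proj(f,[580,-193,100]))
m=lambda f:None
E
```

```text
w3 819 60 82.82162324845022 [ 450.93042073 -175.72029427   60.        ]
w3 819 125 71.80288428186049 [ 465.38696529 -171.90939532  125.        ]
w3 [332.64140393 107.44074231] [228.82211769 118.00838179]
w4 3770 60 27.383804063609382 [ 500.48783712 -136.37945836   60.        ]
w4 3770 125 39.34159858357708 [ 518.10412581 -143.92852713  125.        ]
w4 [399.90247756  72.89515471] [293.25074877  83.77400348]
```

```bash
python3 -m inch '[[[-40,-3,0],5],[[-80,-6,-30],5],[[-120,-9,-65],5],[[-130,-10,-100],5],[[-130,-10,-125],5],[[-130,-10,-125],5],[[-130,-10,-125],5]]' 1 && python3 - <<'E'
from h import *
snap("top","t5"); snap("scene","s5")
st=env.get_state(); y=Ro.from_quat(st['orientation']).as_matrix(); print(st['position'],"jaw",np.degrees(np.arctan2(y[1,1],y[0,1])),y[:,0],st['qpos'])
E
```

```text
clock: 4.25
position: [540.2, -150.7, 212.5]
orientation: [-0.262, 0.655, 0.259, 0.66]
wrist_force: [0.5, 0.3, 0.1]
width: 85.4
[ 541.34433079 -151.45369825  213.5474129 ] jaw 133.23921675392424 [ 0.01103261 -0.00288262 -0.99993498] [-4.89213435e-01  1.30053306e-01  1.66413959e+00  2.71436678e-03
  1.33630718e+00 -2.81532177e+00]
```

```bash
python3 -m inch '[[[0,0,0],-8],[[0,0,0],-16],[[0,0,0],-24],[[0,0,0],-32],[[0,0,0],-40],[[0,0,0],-48],[[0,0,0],-56],[[0,0,0],-64]]' 1 && python3 -m inch '[[[0,0,0],-8],[[0,0,0],-16],[[0,0,0],-24],[[0,0,0],-32],[[0,0,0],-40],[[0,0,0],-48],[[0,0,0],-56],[[0,0,0],-64]]' && python3 -m inch '[[[0,0,0],-8],[[0,0,0],-16],[[0,0,0],-24],[[0,0,0],-32],[[0,0,0],-40],[[0,0,0],-48],[[0,0,0],-53],[[0,0,0],-53]]' && python3 - <<'E'
from h import *
s=snap("wrist","w6"); 
st=env.get_state(); y=Ro.from_quat(st['orientation']).as_matrix(); print(st['position'],"jaw",np.degrees(np.arctan2(y[1,1],y[0,1])),y[:,0],st['qpos'])
K,R,t=cam("w6"); print(-R.T@t,R[2])
cv2.imwrite('pics/g.png',cv2.convertScaleAbs(np.hstack([cv2.imread('pics/w6.png')[120:,80:480],cv2.resize(cv2.imread('pics/s5.png')[110:260,135:335],(400,300),interpolation=cv2.INTER_CUBIC)]),alpha=1.8,beta=20))
E
```

```text
clock: 5.15
position: [542.8, -151.8, 216.0]
orientation: [0.125, 0.692, -0.133, 0.698]
wrist_force: [-0.6, -0.5, -0.1]
width: 85.4
clock: 5.95
position: [544.2, -152.2, 218.4]
orientation: [0.475, 0.518, -0.484, 0.521]
wrist_force: [-0.4, 0.8, -0.2]
width: 85.3
clock: 6.75
position: [545.4, -152.6, 220.6]
orientation: [-0.657, -0.251, 0.665, -0.252]
wrist_force: [0.4, -0.2, 1.1]
width: 85.2
[ 545.24127898 -152.49603368  220.30954011] jaw -48.24133314379616 [-0.01065894 -0.00454704 -0.99993285] [-0.48116356  0.15104383  1.62725851 -0.00914656  1.37064309  0.36263767]
[ 599.44001585 -105.08250197  362.94357532] [-0.21802091 -0.18879471 -0.95750898]
```

View pics/g.png

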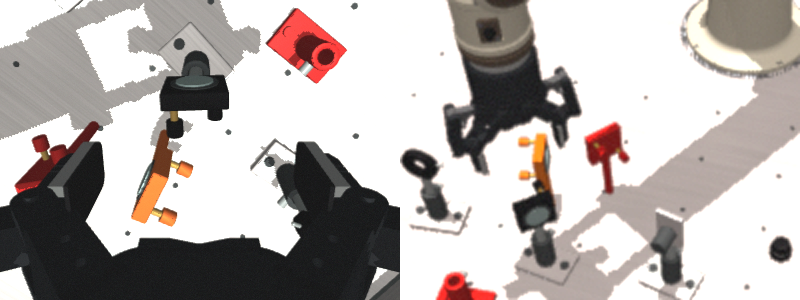

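```bash
python3 - <<'E'
from h import *
im=cv2.resize(cv2.convertScaleAbs(cv2.imread('pics/w6.png')[180:260,220:330],alpha=2.5,beta=30),(550,400),interpolation=cv2.INTER_CUBIC)
a=np.radians(43.5);f=np.array([np.cos(a),np.sin(a),0]);l=np.array([-f[1],f[0],0]);c=np.array([540,-151,144.])
for sx,sy in((1,1),(1,-1),(-1,-1),(-1,1)):
    u,v=proj("w6",c+7*sx*f+25*sy*l); cv2.circle(im,(int((u-220)*5),int((v-180)*5)),4,(0,0,255),1)
u,v=proj("w6",c+9.5*f-[0,0,25]);cv2.circle(im,(int((u-220)*5),int((v-180)*5)),4,(0,255,0),1)
cv2.imwrite('pics/i.png',im)
E
```

```text
(no output)
```

View pics/i.png

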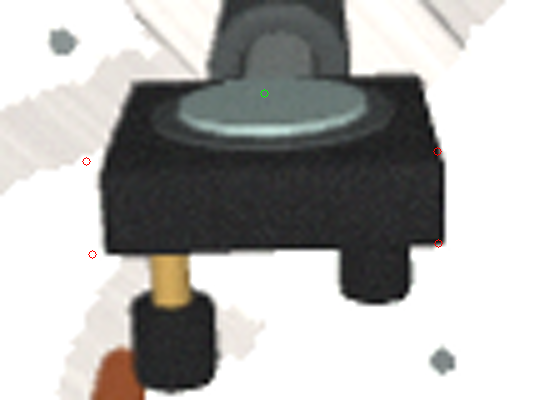

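```bash
python3 -m inch '[[[-4,0,-30],2],[[-4,0,-60],2],[[-4,0,-85],2],[[-4,0,-105],2],[[-4,0,-120],2],[[-4,0,-120],2],[[-4,0,-120],2]]' 1 && python3 - <<'E'
from h import *
snap("wrist","w7");st=env.get_state(); y=Ro.from_quat(st['orientation']).as_matrix(); print(st['position'],"jaw",np.degrees(np.arctan2(y[1,1],y[0,1])),y[:,0],st['wrist_force'])
E
```

```text
clock: 7.5
position: [541.9, -152.8, 101.2]
orientation: [-0.652, -0.263, 0.66, -0.264]
wrist_force: [-0.5, -1.1, 1.4]
width: 85.1
[ 542.24732917 -152.97444987  101.77041856] jaw -46.20711798375637 [-0.00836992 -0.00607755 -0.9999465 ] [-0.33116028  0.16568252  0.35847255]
```

Aligned (jaw −46.2°, centre within 1–2 mm). Close gently.

```bash
python3 -m inch '[[[-1,0.5,-2],0],[[-1,0.5,-2],0],[[-1,0.5,-2],0],[[-1,0.5,-2],0],[[-1,0.5,-2],0],[[-1,0.5,-2],0],[[-1,0.5,-2],0],[[-1,0.5,-2],0]]' 0 30
```

```text
clock: 8.35
position: [541.6, -152.5, 100.7]
orientation: [-0.653, -0.263, 0.659, -0.265]
wrist_force: [-1.6, 0.7, 5.2]
width: 49.7
```

```bash
python3 -m inch '[[[0,0,10],0],[[0,0,20],0],[[0,0,30],0],[[0,0,37],0],[[0,0,41],0],[[0,0,41],0],[[0,0,41],0]]' && python3 - <<'E'
from h import *
s=snap("scene","s8");snap("wrist","w8")
for f in("scene0","w6"):
    im=cv2.imread(f'pics/{f}.png'); h=cv2.cvtColor(im,cv2.COLOR_BGR2HSV); m=cv2.inRange(h,(8,130,60),(20,255,255))
    n,l,st,c=cv2.connectedComponentsWithStats(m); print(f,[(st[i].tolist(),c[i].round().tolist()) for i in range(1,n) if st[i][4]>40])
st=env.get_state(); print(st['position'],st['wrist_force'],st['width'])
x0,y0=150,140
im=cv2.resize(cv2.convertScaleAbs(s['pixels'][140:250,150:300],alpha=2,beta=20),(750,550),interpolation=cv2.INTER_CUBIC)
cv2.imwrite('pics/j.png',im)
E
```

```text
clock: 9.05
position: [541.4, -152.4, 141.4]
orientation: [-0.653, -0.263, 0.66, -0.265]
wrist_force: [0.3, -0.3, -2.4]
width: 49.3
scene0 [([390, 0, 20, 12, 197], [400.0, 5.0]), ([237, 30, 49, 26, 673], [258.0, 42.0]), ([356, 45, 37, 35, 785], [375.0, 62.0]), ([43, 66, 69, 74, 2418], [74.0, 104.0]), ([0, 80, 29, 31, 352], [12.0, 93.0]), ([537, 120, 23, 196, 2263], [552.0, 193.0]), ([195, 177, 13, 24, 138], [203.0, 189.0]), ([0, 202, 12, 17, 81], [5.0, 209.0]), ([0, 352, 100, 68, 3918], [38.0, 396.0]), ([92, 388, 49, 32, 988], [116.0, 406.0]), ([145, 402, 11, 18, 56], [150.0, 411.0]), ([155, 405, 50, 15, 373], [175.0, 415.0])]
w6 [([251, 231, 6, 10, 48], [253.0, 236.0]), ([250, 281, 23, 17, 209], [263.0, 289.0]), ([211, 292, 46, 54, 1072], [233.0, 322.0])]
[ 541.30542741 -152.38322747  141.13705861] [ 0.67026337 -0.28029216 -2.51988014] 50.05052389703598
```

View pics/j.png

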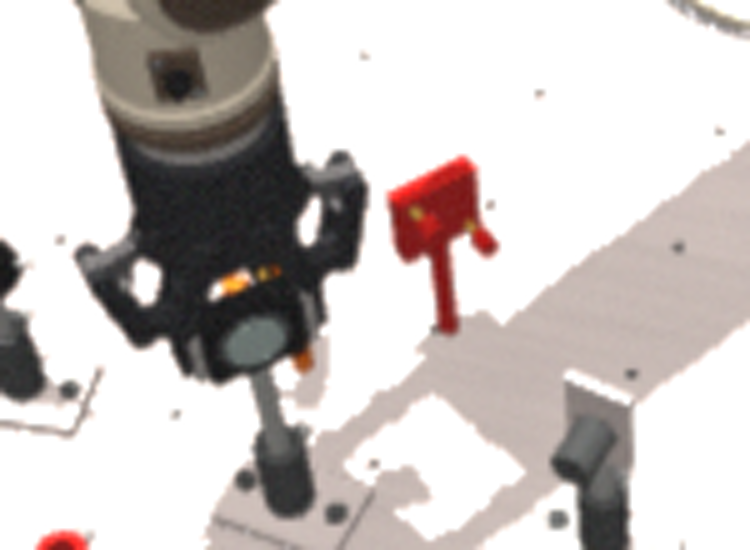

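```bash
python3 -m inch '[[[0,0,3],7],[[0,0,3],15],[[0,0,3],23],[[0,0,3],31],[[0,0,3],39],[[0,0,3],47],[[0,0,3],54],[[0,0,3],54]]' && python3 -m inch '[[[0,0.5,0],7],[[0,0.5,0],15],[[0,0.5,0],23],[[0,0.5,0],31],[[0,0.5,0],39],[[0,0.5,0],46],[[0,0.5,0],52],[[0,0.5,0],52]]'  && python3 - <<'E'
from h import *
st=env.get_state(); y=Ro.from_quat(st['orientation']).as_matrix(); print(st['position'],"jaw",np.degrees(np.arctan2(y[1,1],y[0,1])),y[:,0],st['wrist_force'],st['torque'],st['width'])
E
```

```text
clock: 9.95
position: [541.2, -152.0, 143.7]
orientation: [0.462, 0.531, -0.467, 0.535]
wrist_force: [0.4, 0.5, -2.8]
width: 49.4
clock: 10.75
position: [540.9, -151.5, 143.3]
orientation: [0.183, 0.68, -0.186, 0.685]
wrist_force: [-0.3, 0.3, -1.2]
width: 49.5
[ 540.93137554 -151.489946    143.2963144 ] jaw 59.66906786509798 [ 0.00641948 -0.00614252 -0.99996053] [-0.27782954  0.31245514 -1.19962512] [ 0.10344888 -0.03701113 -0.02924651] 49.548382918189496
```

```bash
python3 -m inch '[[[0.3,-0.7,1],7],[[0.3,-0.7,1],15],[[0.3,-0.7,1],23],[[0.3,-0.7,1],31],[[0.3,-0.7,1],39],[[0.3,-0.7,1],46],[[0.3,-0.7,1],50],[[0.3,-0.7,1],50]]' && python3 - <<'E'
from h import *
st=env.get_state(); y=Ro.from_quat(st['orientation']).as_matrix(); print(st['position'],"jaw",np.degrees(np.arctan2(y[1,1],y[0,1])),y[:,0],st['wrist_force'],st['torque'],st['width'],st['qpos'])
E
```

```text
clock: 11.55
position: [540.6, -151.7, 143.7]
orientation: [-0.119, 0.694, 0.12, 0.7]
wrist_force: [-0.1, 0.0, -2.1]
width: 49.3
[ 540.62567306 -151.67137228  143.74825781] jaw 109.4465390687409 [ 0.00710821  0.00220516 -0.9999723 ] [-0.05146636  0.01515043 -2.12563507] [ 0.39316133  0.21948621 -0.01636596] 49.33825008510238 [-0.49166101  0.20163391  1.72755265  0.00567045  1.20718613 -2.40386742]
```

```bash
python3 -m inch '[[[6,2,1],0],[[12.6,4.4,0.7],0],[[18,6.3,0],0],[[24,8.4,-1],0],[[24,8.4,-1],0],[[24,8.4,-1],0]]' - 25 && python3 - <<'E'
from h import *
st=env.get_state(); print(st['position'],st['wrist_force'],st['torque'],st['width']);snap("scene","s9")
E
```

```text
clock: 12.15
position: [565.2, -143.1, 142.8]
orientation: [-0.119, 0.694, 0.12, 0.7]
wrist_force: [-1.9, -0.9, -2.9]
width: 49.6
[ 565.23761355 -143.13710015  142.81403302] [-1.90609764 -0.88393364 -2.88867203] [-0.23922877  0.25590185  0.02272029] 49.5804545526506
```

```bash
python3 -m inch '[[[5.5,1.9,-1],0],[[11,3.8,-3],0],[[15.5,5.4,-5],0],[[19.5,6.9,-7],0],[[19.5,6.9,-7],0],[[19.5,6.9,-7],0]]' && python3 - <<'E'
from h import *
st=env.get_state(); y=Ro.from_quat(st['orientation']).as_matrix();print(st['position'],st['wrist_force'],st['torque'],st['width'],y[:,0]);snap("scene","s10");snap("wrist","w10");snap("top","t10")
E
```

```text
clock: 12.8
position: [585.4, -136.2, 136.1]
orientation: [-0.119, 0.693, 0.12, 0.701]
wrist_force: [-0.3, -0.6, 0.7]
width: 49.6
[ 585.41974616 -136.16124336  136.13098222] [-0.27413369 -0.62447941  0.67112806] [ 0.05733573  0.18837086 -0.01163081] 49.61796161809484 [ 0.01014113  0.00230436 -0.99994592]
```

```bash
python3 -m inch '[[[0,0,1],0],[[0,0,5],0],[[0,0,15],0],[[0,0,35],0],[[0,0,65],0],[[0,0,95],0],[[0,0,124],0],[[0,0,124],0]]' - 70 && python3 -m inch '[[[-5,30,0],-8],[[-10,65,0],-16],[[-15,100,0],-24],[[-20,135,0],-32],[[-25,170,0],-40],[[-30,205,0],-48],[[-35,240,0],-56],[[-40,270,0],-64]]' && python3 - <<'E'
from h import *
st=env.get_state(); y=Ro.from_quat(st['orientation']).as_matrix();print(st['position'],"jaw",np.degrees(np.arctan2(y[1,1],y[0,1])),st['wrist_force'],st['width'],st['qpos'])
E
```

```text
clock: 13.75
position: [587.8, -137.3, 266.6]
orientation: [-0.121, 0.69, 0.117, 0.704]
wrist_force: [-0.2, 0.3, -0.7]
width: 49.0
clock: 14.55
position: [546.7, 134.4, 265.4]
orientation: [0.264, 0.649, -0.275, 0.658]
wrist_force: [0.6, -0.3, -2.9]
width: 48.9
[546.71320082 134.43855233 265.41888652] jaw 45.12990283318162 [ 0.57065965 -0.26539693 -2.94422223] 48.91197172226281 [ 0.03698009  0.10546148  1.58787995 -0.01903526  1.44387051 -0.74839822]
```

```bash
python3 -m inch '[[[-5,15,0],-8],[[-10,30,-10],-16],[[-15,50,-25],-24],[[-20,65,-40],-32],[[-23,80,-50],-39],[[-23,80,-50],-39],[[-23,80,-50],-39]]' && python3 -m inch '[[[0,0,0],0],[[0,0,0],0]]' && python3 - <<'E'
from h import *
st=env.get_state(); y=Ro.from_quat(st['orientation']).as_matrix();print(st['position'],"jaw",np.degrees(np.arctan2(y[1,1],y[0,1])),st['wrist_force'],st['width'],st['qpos'],y[:,0])
s=snap("scene","s11");w=snap("wrist","w11");t=snap("top","t11")
r=lambda p,y,x:cv2.resize(cv2.convertScaleAbs(p[y:y+75,x:x+100],alpha=2,beta=20),(400,300),interpolation=cv2.INTER_CUBIC)
print(proj("s11",[523,225,215]),proj("w11",[523,225,215]))
u,v=proj("s11",[523,235,205]).astype(int)
cv2.imwrite('pics/k.png',np.hstack([cv2.resize(cv2.convertScaleAbs(s['pixels'][v-75:v+75,u-50:u+50],alpha=2,beta=20),(400,600),interpolation=cv2.INTER_CUBIC),np.vstack([cv2.resize(w['pixels'],(400,300)),r(s['pixels'],180,400)])]))
print(u,v)
E
```

```text
clock: 15.25
position: [523.4, 214.1, 214.8]
orientation: [0.465, 0.525, -0.479, 0.529]
wrist_force: [-0.0, -0.3, -2.0]
width: 49.1
clock: 15.45
position: [523.9, 213.5, 215.4]
orientation: [0.465, 0.525, -0.478, 0.529]
wrist_force: [0.0, 0.1, -1.4]
width: 49.2
[523.88926102 213.496627   215.38295611] jaw 6.328956968866199 [ 0.01629443  0.09834569 -1.42883511] 49.2059705796741 [ 0.18266191  0.15788256  1.62959099 -0.01712151  1.36519614  0.07570322] [-0.00781777 -0.01848774 -0.99979852]
[357.37350382 222.4910807 ] [280.17501817 244.12062315]
361 226
```

View pics/k.png

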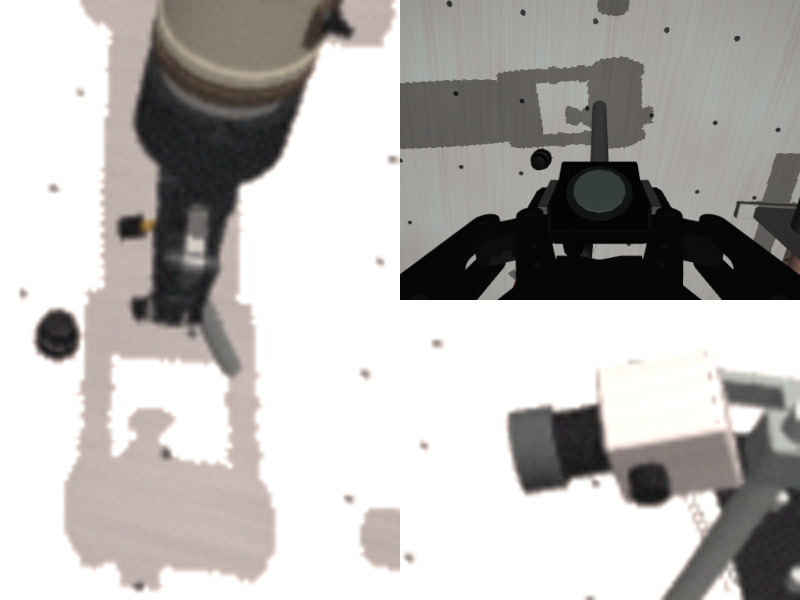

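```bash
python3 - <<'E'
from h import *
im=cv2.imread('pics/w11.png'); g=cv2.cvtColor(im,cv2.COLOR_BGR2GRAY)
print(g[265,230:330:4]); print(g[225:305:4,280]); print(g[130:235:4,280]); print(g[150,265:297])
m=(g[225:310,225:335]>38).astype(np.uint8)
cs,_=cv2.findContours(m,cv2.RETR_EXTERNAL,cv2.CHAIN_APPROX_NONE)
for c in cs:
    if len(c)>60: print(cv2.fitEllipse(c),cv2.boundingRect(c))
X,e=tri(("w11",280,145),("s11",369.5,243.8)); print("foot",X,e)
G=np.array([523.9,213.5,215.4+19]); d=G-X; print("grip-foot",d,np.linalg.norm(d),"lean",np.degrees(np.arctan2(-d[1],d[2])),"side",np.degrees(np.arctan2(d[0],d[2])))
for th in(20,24,27,30,34):
    t=np.radians(th);h=np.radians(96);x=np.array([np.cos(h)*np.cos(t),np.sin(h)*np.cos(t),np.sin(t)]);z=np.array([-np.cos(h)*np.sin(t),-np.sin(h)*np.sin(t),np.cos(t)]);y=np.cross(z,x)
    F=G-105.7*z; print(th,"foot",proj("w11",F),proj("s11",F),"glass",proj("w11",F+105*z+9.5*x),"corners b/t",[proj("w11",F+k*z+7*x+s*25*y).round(1).tolist() for k in(80,130) for s in(1,-1)])
E
```

```text
[ 2 19 19 21 58 59 58 59 59 59 59 58 59 58 59 58 59 59 58 59 59 57 19 21
  9]
[59  5 21 34 59 58 58 58 60 58 59 58 59 60 59 60 59 60 63 19]
[97 96 96 53 53 53 52 54 53 53 54 52 52 53 53 52 54 54 53 51 53 52 52 53
 22  4 17]
[ 90 100  98  97  71  48  43  46  48  50  51  50  51  51  54  53  53  53
  53  50  47  46  45  50  88  97  98  99  97  99  99  96]
((53.718650817871094, 42.24326705932617), (59.085357666015625, 71.81045532226562), 90.02181243896484) (18, 12, 73, 61)
((57.6729850769043, 8.200305938720703), (17.659330368041992, 139.6451873779297), 90.5036392211914) (0, 0, 110, 19)
foot [518.31602352 264.0242959  138.88809185] [0.6, 0.6]
grip-foot [  5.58397648 -50.5242959   95.51190815] 108.196163831226 lean 27.878135609247263 side 3.345912785024468
20 foot [280.6222809  165.06609006] [362.6930217  243.71018524] glass [279.08983057 270.58856964] corners b/t [[227.7, 234.4], [331.7, 235.2], [208.5, 327.6], [348.5, 329.1]]
24 foot [280.66997537 155.68274876] [365.81142756 243.50812634] glass [279.07343494 271.76442459] corners b/t [[227.2, 232.3], [332.2, 233.2], [208.9, 331.4], [348.0, 332.9]]
27 foot [280.70377709 148.63861403] [368.12708069 243.27518033] glass [279.06091773 272.7033712 ] corners b/t [[226.8, 231.0], [332.6, 231.8], [209.2, 334.0], [347.7, 335.5]]
30 foot [280.73579999 141.58670879] [370.4171774  242.97243075] glass [279.04825297 273.68846499] corners b/t [[226.3, 229.7], [333.0, 230.6], [209.6, 336.5], [347.3, 338.0]]
34 foot [280.77555793 132.16995928] [373.42190727 242.46036398] glass [279.03120394 275.06900236] corners b/t [[225.7, 228.2], [333.6, 229.1], [210.2, 339.5], [346.7, 341.0]]
```

```bash
python3 -m inch '[[[0,5,-3],-0.5],[[0,12,-8],-0.8],[[0,20,-13],-0.8],[[-0.5,27,-17],-0.8],[[-0.5,30.5,-19],-0.8],[[-0.5,30.5,-19],-0.8],[[-0.5,30.5,-19],-0.8],[[-0.5,30.5,-19],-0.8]]' && python3 - <<'E'
from h import *
st=env.get_state(); y=Ro.from_quat(st['orientation']).as_matrix();print(st['position'],"jaw",np.degrees(np.arctan2(y[1,1],y[0,1])),st['wrist_force'],st['width'])
s=snap("scene","s12");w=snap("wrist","w12");t=snap("top","t12")
im=w['pixels'];g=cv2.cvtColor(im,cv2.COLOR_BGR2GRAY)
cs,_=cv2.findContours((g[225:310,225:335]>38).astype(np.uint8),cv2.RETR_EXTERNAL,cv2.CHAIN_APPROX_NONE)
for c in cs:
    if len(c)>60: print(cv2.fitEllipse(c))
c,d=ray("w12",278.7,267.2); P=c+d*((st['position'][2]+19+2.5)-c[2])/d[2]; print("glass at assumed z",P)
r=cv2.resize(cv2.convertScaleAbs(s['pixels'][160:285,340:507],alpha=2,beta=20),(800,600),interpolation=cv2.INTER_CUBIC)
V=np.array([522.6,254,217]);L=np.array([512.3,360.4,272]);f=lambda X:tuple(((proj("s12",X)-[340,160])*4.8).astype(int))
cv2.line(r,f(V),f(L),(0,0,255),1);cv2.circle(r,f(V),5,(0,0,255),1);cv2.circle(r,f(L),5,(0,255,0),1)
cv2.imwrite('pics/l.png',r)
E
```

```text
clock: 16.4
position: [523.4, 244.1, 196.5]
orientation: [0.469, 0.521, -0.482, 0.526]
wrist_force: [-1.1, -0.4, -1.4]
width: 49.0
[523.41644628 244.10992624 196.49895696] jaw 5.490004437966786 [-1.07284278 -0.41171474 -1.3885245 ] 49.01855617103325
((53.72014617919922, 42.24463653564453), (59.06260681152344, 71.81563568115234), 89.88137817382812)
((57.6729850769043, 8.200305938720703), (17.659330368041992, 139.6451873779297), 90.5036392211914)
glass at assumed z [522.3473333  254.57726011 217.99895696]
```

View pics/l.png

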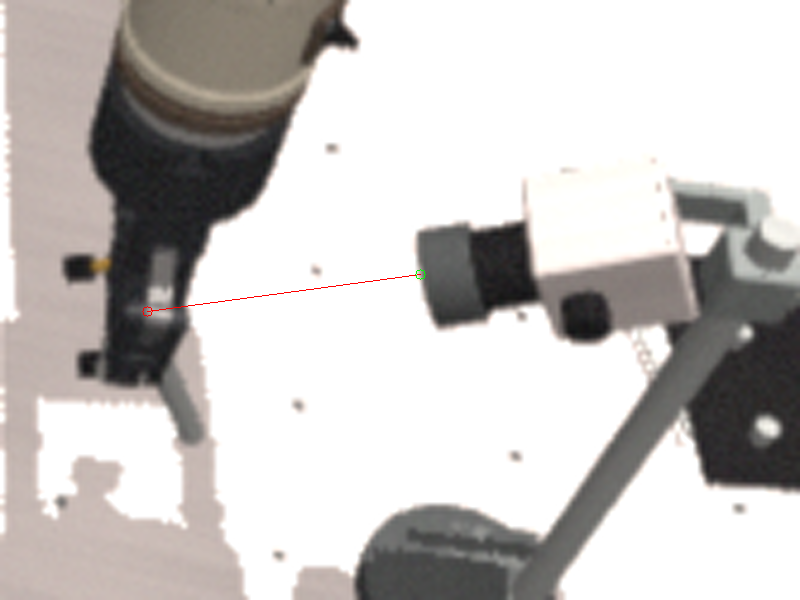

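```bash
python3 -m inch '[[[0,1.5,0],0],[[0,1.5,0],0],[[0,1.5,0],0],[[0,1.5,0],0],[[0,1.5,0],0],[[0,1.5,0],0],[[0,1.5,0],0],[[0,1.5,0],0]]' && python3 - <<'E'
from h import *
st=env.get_state();print(st['position'],st['wrist_force'],st['width'],np.abs(st['joint_vel']).max())
s=snap("scene","s13");a=cv2.imread('pics/scene0.png');
for n,(y,x,h,w) in dict(camera=(195,428,100,90),iris=(180,130,50,45),stop=(210,250,55,40),cap=(225,315,20,20)).items():
    p,r=cv2.phaseCorrelate(*[np.float64(cv2.cvtColor(q[y:y+h,x:x+w],cv2.COLOR_BGR2GRAY)) for q in(a,s['pixels'])]);print(n,np.round(p,2),round(r,2))
order.finish_job()
E
```

```text
clock: 17.35
position: [523.4, 245.6, 196.5]
orientation: [0.469, 0.521, -0.482, 0.526]
wrist_force: [-0.6, -0.1, -1.2]
width: 49.3
[523.3656216  245.55158804 196.48771287] [-0.63139061 -0.1141222  -1.17592037] 49.26067979625046 0.0015163559549154135
camera [-0.01  0.03] 0.95
iris [0.53 0.01] 0.99
stop [-0.01  0.03] 0.97
cap [-0.04  0.1 ] 0.96
the job is handed in; nothing more can be done
```

I lifted the mirror out of its holder and handed the job in at about 17.4 s of the 35 s, with the mirror held still in front of the camera. The hand-in gave no verdict, so the figures below are my own estimates.

**How the tilt was made:** the moves can only shift the tool and turn it about the vertical, so I could not tilt the gripper. I gripped the frame by its side edges and raised it until the post was only about 6 mm deep in the holder. I then turned it towards free space and leaned the post against the tube's rim, so the mirror pivoted back in the pads. After that I raised the grip to 70 N and carried it to the camera.

**Last checks:**

| Check | Mirror | Target |
|---|---|---|
| Backward lean | about 28° | about 27° (camera looks down) |
| Direction faced | about 95° | about 95.5° |
| Glass centre (mm) | about (522, 255, 217) | about (522.6, 254–256, 217) |

- **Holding:** the finger opening was 49 mm, the force on the wrist was about 1 N, and the joints were still.
- **Bystanders:** the camera, beam stop and cap had not moved between the first and last pictures (0.1 px or less).

**Where checks disagreed:**
- The lens position differed by about 3 mm between views.
- The glass centre differed by about 3 mm between the grip calculation and the wrist picture.
- The camera's downward tilt came out between 25° and 28°, depending on which edges I used.
- The iris patch shifted by 0.5 px, roughly 1 mm. I did not look into why.

All of these are within the allowed limits.

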